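Vent, check and unlock a pressure cooker

ROBOT

A 6-joint arm with a two-finger parallel gripper is mounted at the origin on a cart in front of the work surface, level with it; the furniture and walls round the work are solid. World frame = base frame: x ahead of the robot, y to its left, z up, the work surface at z = 0. Lengths are in m, angles in rad, forces in N, time in s.
With the tool pointing down it reaches from about 0.35 to 0.85 m from the base axis. Payload 8.1 kg.
Tool frame: the origin (TCP) lies on the mounting face of the last link; the fingertips stand 186 mm ahead of it and the grasp point (between the pads) lies 167 mm ahead of it (robot.finger_overhang is the distance from the TCP to the fingertips, in m); z points along the fingers, y is the line along which they close (so a half turn about z gives the same grasp; the last joint's range is limited). The gripper opens to 93 mm and grips with 3 to 60 N. Pads are 15 mm wide; open, the fingers measure 128 mm over their backs; the gripper's body (75 mm by 188 mm) begins 65 mm behind the grasp point.
Start: joints at [1.103, 0.13, 1.488, -0, 1.523, -0.085], TCP at [0.224, 0.557, 0.405] pointing down, gripper open.
Joint ranges: [-2.96, 2.96], [-0.89, 2.26], [0.02, 2.5], [-1.34, 4.48], [0, 2.73], [-2.66, 2.66]. Speed limits (rad/s): [2.39, 2.39, 2.79, 3.14, 3.14, 3.14].

INTERFACE

Orientations are given as a rotation vector (axis times angle).
In Python, from plant import readout, read_camera, get_calibration, job, robot gives the robot as it stands.
- The arm moves only by the shell command python3 -m handwheel 'ROWS' [FORCE]. ROWS is JSON, a list of rows, each a list of 5 numbers: the shift along the world's x, y, z in cm, then the turn about the world's z in rad, then the closure, from 0 (fully open) to 1 (shut). In form: [[tx, ty, tz, spin, gripper], ...]. A call has 1 to 10 rows; each row shifts and turns the commanded pose from where the row before left it; what a row does not reach is not made up. A row lasts 1/8 s, in which the tool goes at most 62.5 mm and 10.7 degrees, less where a joint would pass 70% of its speed; a pose out of reach is approached as far as the arm can. A call is refused whole if a number of a shift passes 6.25 or a number of a turn 0.188, either way. A call with a gripper value outside its range is refused whole. The fingers move at their own pace and stop on an object; FORCE is the grip in N (left out, the last holds). Time passes only in rows, so rows that do not move let the fingers close. It gives the time, the measured TCP pose, the force, the opening and the grip force at its end, in the units of the state.
- readout.read_state(): the state, without advancing time (a new reading comes with each control period).
- read_camera(name): name is "scene" or "top" or "wrist"; returns the picture (400x640x3 uint8, red, green, blue); there is no depth.
- get_calibration(name): a dict with "fovy" (degrees; the focal length in pixels is half the picture's height over the tangent of half this angle, whatever the lens; pixels are square), "cx", "cy" (the principal point, pixels), "pose" (4x4, takes a point from camera to world coordinates). Camera axes: x right, y down, z forward; pixel columns grow to the right and rows downward; lengths in m; the calibration is good to about 2 mm. The wrist camera is an equidistant fisheye: a pixel r from the principal point sees the ray r / f radians off the axis. A picture is of the moment at which its call begins: read the wrist's pose just before it. get_calibration takes no time and is no camera call; for the wrist camera it gives the pose at the moment of the call.
- job.close_job(): hands the job in; it is judged then, once.
The state is a dict: "t": time; "q": joint angles; "dq": joint speeds; "joint_torque": joint torques, N m; "tool_pos": TCP position; "orientation": TCP orientation; "force": force on the tool from outside, world axes, zero at the start; "wrist_torque": the same for the moment, N m; "opening": finger opening in m; "gripper_force": force on a finger pad.
Only numpy, scipy, OpenCV 4.12 (cv2) and the standard library are available. Lean on these libraries where they do the work, as an engineer would, in place of code of your own. Each camera call takes 0.05 s, during which the arm holds its last target. There are 200 camera calls.

TASK

The stew is done and the pressure cooker on the hob has to be made ready to open. With the fingertips, first press the raised yellow end of the rocker on its lid right down so that the steam vent stands open, then push the red pressure pin fully home, and last press the green opening key fully down until it stays there and both steel jaws have let go of the rim. Only press: do not lift or shove the cooker, leave the things around it where they are, and finish with the hand clear.

Things in the scene. Friction and masses are not known exactly. Their poses are not given: they have to be found in the camera images.
- cooker: steel pressure cooker, 224 mm across, loose on the hob, about 3 kg; round black hub 160 mm across on its lid, flat hub top 170 mm up. Origin: centre of underside, z up; black side grips along +x and -x (304 mm overall), jaws along +y and -y (252 mm). On the hub, in mm: rocker at x -46 (long side along y), green key at x 6 y 29, grey key at x 6 y -29, red pin at x 52 y 0
- vent_rocker (a joint): the vent rocker, 27 mm wide and 66 mm long with a yellow and a dark grey half. 0 = vent closed: yellow end up, grey end down; 0.36 rad = vent open: yellow end down. Pivot in the middle; the yellow end travels about 9 mm straight down. Pressed 25 mm from the pivot it resists with about 6 N at first, then less, snaps over by itself after half travel (5 to 6 mm) and stays
- vent_end (a point): press point on the middle of the rocker's yellow top face, 25 mm from the pivot; about 191 mm above the cooker's underside while the vent is closed, about 182 mm once it is open
- pressure_pin (a joint): the red pressure pin; 0 = up, 0.009 m = fully home against a firm stop (its head then stands 8 mm proud of the hub). Blocked by an inner bolt until the vent rocker is over; after that it moves against about 3 N of friction and stays where it is left
- pin_top (a point): centre of the pin's flat round red head, 17 mm across; top face 187 mm above the cooker's underside when up, 178 mm when home
- open_key (a joint): the green opening key; 0 = up (lid locked), 0.008 m = fully down (lid unlocked). Blocked by an inner bolt until the pressure pin is home; after that it resists with about 6 N at first, then less, snaps over after half travel and stays down. As it goes down the grey locking key beside it rises by the same amount and both jaws move outwards
- open_key_top (a point): centre of the green key's flat top, 36 mm (cooker x) by 42 mm (cooker y); 183.5 mm above the cooker's underside when up, 175.5 mm when down
- lock_key_top (a point): centre of the grey locking key's flat top, same size; it starts down (175.5 mm above the cooker's underside) and need not be touched; pressing it would lock the lid again
- jaw_left (a joint): the steel jaw at the cooker's +y side; 0 = clamped over the rim, 0.010 m = spread clear of it. Driven by the keys
- jaw_right (a joint): the steel jaw at the cooker's -y side; the same
- moka_pot: aluminium moka pot with black handle, 174 mm tall, 98 x 155 mm, standing on the hob at the far right; not to be disturbed. Origin: under its body, z up
- wooden_spoon: wooden spoon, 316 mm long, lying on the right part of the hob; not to be disturbed. Origin: centre of its underside
- pepper_mill: brown wooden pepper mill, 170 mm tall, 58 mm across, on the worktop right of the hob; not to be disturbed. Origin: centre of its foot
- salt_shaker: glass salt shaker with grey cap, 90 mm tall, 44 mm across, right of the hob; not to be disturbed. Origin: centre of its foot
- spice_jar: glass spice jar with black cap, 105 mm tall, 41 mm across, right of the hob; not to be disturbed. Origin: centre of its foot
- mug: white china mug with a small leaf pattern, 95 mm tall, 92 mm across, right of the hob near the robot; not to be disturbed. Origin: centre of its foot
- lemon: lemon, 78 mm long, on the chopping board left of the hob; not to be disturbed. Origin: at its underside
- peeler: white vegetable peeler, 170 mm long, on the chopping board left of the hob; not to be disturbed. Origin: centre of its underside
- tuna_tin: flat food tin, 86 mm across, 40 mm tall, on the worktop left of the hob; not to be disturbed. Origin: centre of its underside
- milk_frother: black milk frother jug, 180 mm tall, 69 mm across, on the worktop left of the hob; not to be disturbed. Origin: centre of its foot

How it is judged:
On the way, in this order (a step that is already met when the one before it is completed fails the run):
1. the vent rocker is over, vent open, with the lid still locked (value of joint vent_rocker above 0.3 rad and value of joint open_key below 0.003 m), for 0.2 s.
2. the pressure pin is home, vent still open (value of joint pressure_pin above 0.007 m and value of joint vent_rocker above 0.3 rad), for 0.2 s.
3. the opening key is down and both jaws have spread (value of joint open_key above 0.0065 m and value of joint each of jaw_left, jaw_right above 0.0075 m), for 0.2 s.
At the end, for the whole second after the job is handed in: The rocker is at its vent end (over 0.30 of 0.36 rad), the pin home (over 7 of 9 mm), the green key down (over 6.5 of 8 mm) and both jaws spread (over 7.5 of 10 mm); the cooker stands upright and still (all of step 2 and all of step 3 and angle between cooker's own z axis and vertical below 0.05 rad and linear speed of cooker below 0.02 m/s); the robot touches nothing.
It fails at once if the cooker is lifted, or shoved more than 30 mm, or tipped (distance of cooker from where it was at the start of the episode above 0.03 m or height (world z) of cooker above 0.012 m or angle between cooker's own z axis and vertical above 0.12 rad).
It fails at once if the arm or the gripper's body, not the fingers, presses on the cooker (over 5 N) (contact force between the arm and cooker above 5 N).
It fails at once if something else on the hob or worktop is moved more than 30 mm (distance of any of moka_pot, wooden_spoon, pepper_mill, salt_shaker, spice_jar, mug, lemon, peeler, tuna_tin, milk_frother from where it was at the start of the episode above 0.03 m).
It also fails if it takes over 45 s, if anything falls off the work surface, if the arm or the gripper's body presses on something with over 40 N, if the wrist force passes 120 N, or if a joint passes its speed limit or range.

## Working session

There is one attempt and no reset: what is moved stays moved. The work goes in short steps, Python scripts to look and compute and a shell command to move; the robot and the scene stay as the last step left them, time stands still between calls to the robot, and variables do not carry over. Pictures are saved under pics/ and viewed, at most 10 in all, crops included, and the job is handed in when it is done.

```bash
mkdir -p pics; cat > h.py <<'E'
import numpy as np, cv2
from plant import readout, read_camera, get_calibration, job, robot
def ray(cal,u,v,fish=False,H=400):
    f=H/2/np.tan(np.radians(cal["fovy"])/2); d=np.array([u-cal["cx"],v-cal["cy"]])
    if fish:
        r=np.hypot(*d); th=r/f; k=np.array([*(d/max(r,1e-9)*np.sin(th)),np.cos(th)])
    else: k=np.array([*(d/f),1.])
    P=np.array(cal["pose"]); return P[:3,3],P[:3,:3]@k
def onplane(cal,u,v,z,fish=False):
    o,d=ray(cal,u,v,fish); return o+d*(z-o[2])/d[2]
E
python3 - <<'E'
from h import *
for n in ("scene","top"):
    c=get_calibration(n); print(n,c["fovy"],c["cx"],c["cy"],np.round(c["pose"],3).tolist())
    im=read_camera(n); np.save(n,im); cv2.imwrite(f"pics/{n}0.png",im[...,::-1])
s=readout.read_state(); print(s)
E
```

```text
scene 54.098448249849866 320.58516785198964 200.98156631529366 [[0.767, -0.487, 0.418, -0.11], [-0.642, -0.573, 0.51, -0.847], [-0.008, -0.659, -0.752, 1.292], [0.0, 0.0, 0.0, 1.0]]
top 44.904144597155096 317.2411212531591 206.98712615380015 [[-0.202, -0.945, 0.256, 0.152], [-0.979, 0.197, -0.045, 0.008], [-0.008, -0.26, -0.966, 1.57], [0.0, 0.0, 0.0, 1.0]]
{'t': 0.1, 'q': array([ 1.10258931e+00,  1.30981576e-01,  1.48939384e+00, -3.58836168e-05,
        1.52346684e+00, -8.54439659e-02]), 'dq': array([ 0.0009847 , -0.00093557, -0.00171483,  0.00018946, -0.00044997,
       -0.00041759]), 'joint_torque': array([-5.24349650e-02, -5.60005581e+01, -4.99531996e+01,  1.26453610e-01,
       -4.97241765e-01,  5.26743243e-02]), 'tool_pos': array([0.22393497, 0.55624909, 0.4037317 ]), 'orientation': array([-0.59746581, -3.08366361,  0.00341388]), 'force': array([ 0.49743057, -0.80169302, -0.22194952]), 'wrist_torque': array([-0.05272526,  0.02803173,  0.03154263]), 'gripper_force': 0.0, 'opening': 0.0929475190054478}
```

View pics/scene0.png

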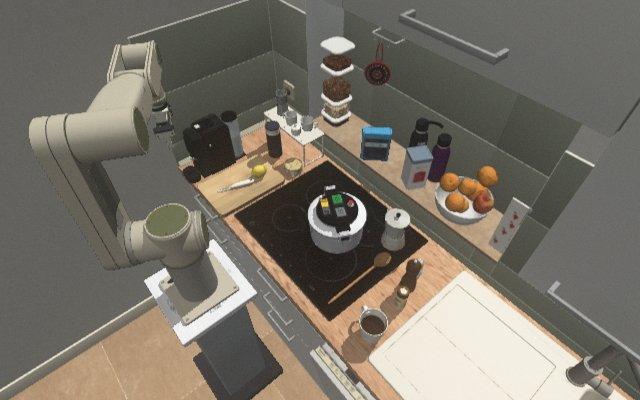

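View pics/top0.png

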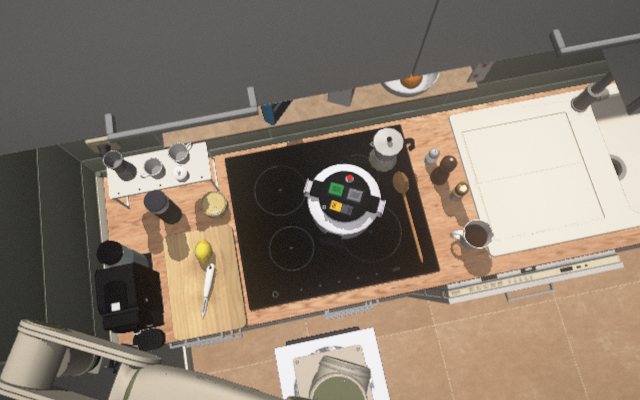

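The scene view shows the cooker at about (337,222). In the top view it is at about (345,200), with yellow near (336,206), green (336,189), red (350,178) and the grey key (355,195). Next I'll measure the colour blobs.

```bash
python3 - <<'E'
from h import *
box={"scene":(300,180,375,255),"top":(300,160,390,240)}
C={}
for n in box:
    im=np.load(n+".npy"); x0,y0,x1,y1=box[n]; h=cv2.cvtColor(im[y0:y1,x0:x1],cv2.COLOR_RGB2HSV).astype(int)
    H,S,V=h[...,0],h[...,1],h[...,2]
    for k,m in dict(y=(H>18)&(H<35)&(S>150)&(V>120),g=(H>45)&(H<85)&(S>120)&(V>50),r=((H<8)|(H>170))&(S>120)&(V>80)).items():
        q,l,st,ce=cv2.connectedComponentsWithStats(m.astype(np.uint8)); i=1+np.argmax(st[1:,4]); 
        C[n,k]=ce[i]+[x0,y0]; print(n,k,st[i],C[n,k].round(1))
cal={n:get_calibration(n) for n in box}
zz=dict(y=.191,g=.1835,r=.187)
P={}
for k in "ygr":
    (o1,d1),(o2,d2)=[ray(cal[n],*C[n,k]) for n in box]
    A=np.c_[d1,-d2]; s=np.linalg.lstsq(A,o2-o1,rcond=None)[0]; a,b=o1+s[0]*d1,o2+s[1]*d2
    print(k,"tri",((a+b)/2).round(4),"gap",np.linalg.norm(a-b).round(4),[onplane(cal[n],*C[n,k],zz[k]+.003).round(4) for n in box])
c=[cv2.resize(np.load(n+".npy")[box[n][1]:box[n][3],box[n][0]:box[n][2]],(400,400),interpolation=2) for n in box]
cv2.imwrite("pics/crop.png",np.hstack(c)[...,::-1])
E
```

```text
scene y [20 18  9  9 56] [324.1 202.5]
scene g [32 14 11 10 77] [336.7 198.6]
scene r [49 20  4  4 14] [350.5 201.3]
top y [ 30  40  12  12 108] [335.4 205.5]
top g [ 29  22  15  14 157] [335.9 188.9]
top r [47 14  6  6 29] [349.4 176.6]
y tri [ 0.5124 -0.1107  0.1845] gap 0.0015 [array([ 0.5063, -0.1169,  0.194 ]), array([ 0.5106, -0.1102,  0.194 ])]
g tri [ 0.5642 -0.1235  0.1796] gap 0.0014 [array([ 0.5592, -0.1278,  0.1865]), array([ 0.5628, -0.1231,  0.1865])]
r tri [ 0.5916 -0.1709  0.1852] gap 0.002 [array([ 0.5875, -0.1737,  0.19  ]), array([ 0.591 , -0.1707,  0.19  ])]
```

View pics/crop.png

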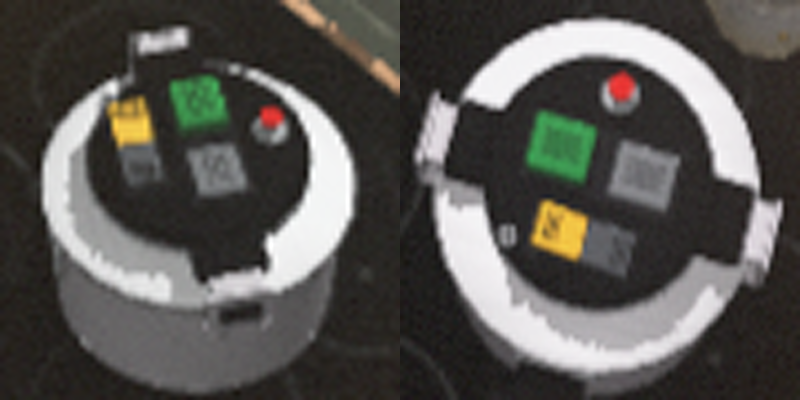

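Yellow is on the cooker's +y side, and the green-to-pin distance of 54.4 mm matches the model's 54.7 mm. The yaw is about -27°, with the centre near (0.545, -0.148). I'll move above it with the tool's y axis along the cooker's x and the gripper shut.

```bash
python3 -m handwheel '[[0,0,3,0,1],[2,-4,3,-0.18,1],[2,-5,0,-0.18,1],[2,-5,0,-0.18,1],[2,-5,0,-0.18,1],[2,-5,0,-0.18,1],[2,-5,0,-0.18,1],[2,-5,0,-0.18,1],[2,-5,0,-0.18,1]]' 20
python3 -m handwheel '[[2,-5,0,-0.18,1],[2,-5,0,-0.03,1],[2,-5,0,0,1],[2,-5,0,0,1],[2,-5,0,0,1],[2,-5,0,0,1],[2,-5,0,0,1],[0,0,0,0,1],[0,0,0,0,1]]'
python3 - <<'E'
from h import *
c=get_calibration("wrist"); im=read_camera("wrist"); np.save("w1",im); np.save("w1pose",c["pose"]); cv2.imwrite("pics/w1.png",im[...,::-1])
s=readout.read_state(); print(c,s["tool_pos"],s["orientation"],s["opening"])
E
```

```text
t: 1.23
tool_pos: [0.3843, 0.1649, 0.4645]
orientation: [2.488, 1.918, 0.0]
force: [1.2, 1.8, -1.3]
opening: 0.0077
gripper_force: 0.0
t: 2.35
tool_pos: [0.5239, -0.1832, 0.4641]
orientation: [-2.67, -1.652, 0.001]
force: [0.7, 2.3, -0.6]
opening: 0.0004
gripper_force: 0.0
{'fovy': 65.70646984690485, 'cx': 321.96233395356927, 'cy': 195.00106998374616, 'pose': array([[ 0.89506631, -0.43096991, -0.11454797,  0.55449012],
       [-0.44592897, -0.86612475, -0.22577702, -0.12100489],
       [-0.00190973,  0.25316566, -0.96742106,  0.44344157],
       [ 0.        ,  0.        ,  0.        ,  1.        ]])} [ 0.5239189  -0.18263016  0.46454783] [-2.66997457e+00 -1.65405918e+00  3.53912371e-05] 0.0004631682299395413
```

View pics/w1.png

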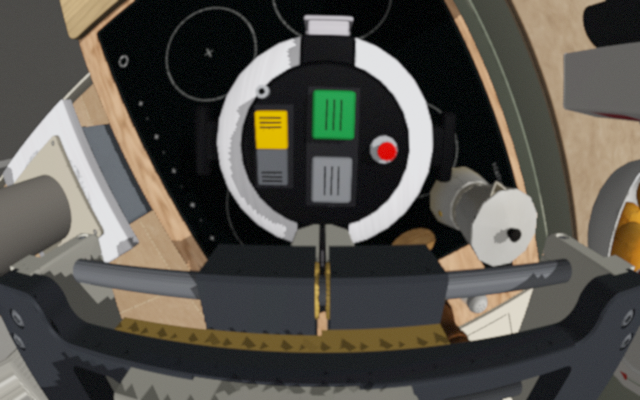

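The wrist view is clear. Yellow is at about (271,129), green (334,114), the red head (386,150) and the grey key (332,179), and the image is nearly aligned with the cooker's x axis. Refining the positions.

```bash
python3 - <<'E'
from h import *
im=np.load("w1.npy"); cal=get_calibration("wrist"); cal["pose"]=np.load("w1pose.npy")
x0,y0,x1,y1=235,70,415,230
h=cv2.cvtColor(im[y0:y1,x0:x1],cv2.COLOR_RGB2HSV).astype(int); H,S,V=h[...,0],h[...,1],h[...,2]
def P(m,z):
    m=cv2.morphologyEx(m.astype(np.uint8),cv2.MORPH_CLOSE,np.ones((5,5)))
    c=max(cv2.findContours(m,0,2)[0],key=cv2.contourArea); r=cv2.minAreaRect(c); u=np.array(r[0])+[x0,y0]
    p=onplane(cal,*u,z,True); print(u.round(1),np.round(r[1],1),p.round(4)); return p[:2]
d=.004
y=P((H>18)&(H<35)&(S>150)&(V>120),.187+d); g=P((H>45)&(H<85)&(S>120)&(V>50),.1835+d); r=P(((H<8)|(H>170))&(S>120)&(V>80),.187+d)
k=P((S<40)&(V>95)&(V<160)&(np.arange(x0,x1)>305)[None]&(np.arange(x0,x1)<360)[None]&(np.arange(y0,y1)>150)[:,None]&(np.arange(y0,y1)<208)[:,None],.1755+d)
M=np.array([[6,29],[52,0],[6,-29]])/1e3; W=np.array([g,r,k])
m,w=M-M.mean(0),W-W.mean(0); a=np.arctan2((m[:,0]*w[:,1]-m[:,1]*w[:,0]).sum(),(m*w).sum())
R=np.array([[np.cos(a),-np.sin(a)],[np.sin(a),np.cos(a)]]); t=W.mean(0)-R@M.mean(0)
print("yaw",a,"origin",t.round(4),"res mm",((M@R.T+t-W)*1e3).round(1).tolist(),"yellow in cooker",(R.T@(y-t)*1e3).round(1))
s=readout.read_state(); o=s["tool_pos"]
from scipy.spatial.transform import Rotation as Ro
T=Ro.from_rotvec(s["orientation"]).as_matrix(); print("tool z",T[:,2].round(4),"tool y yaw",np.arctan2(T[1,1],T[0,1]),"tip",(o+T[:,2]*robot.finger_overhang).round(4))
for n,p in dict(vent=(-46,25),pin=(52,0),key=(6,29)).items(): q=R@np.array(p)/1e3+t; print(n,q.round(4),"shift cm",((q-o[:2])*100).round(2))
E
```

```text
[270.5 129. ] [38. 33.] [ 0.5118 -0.1113  0.191 ]
[333.3 114.5] [44.  50.6] [ 0.5628 -0.124   0.1875]
[387.  151.5] [19.1 17.7] [ 0.5895 -0.1706  0.191 ]
[331.5 179.5] [45. 39.] [ 0.5369 -0.1738  0.1795]
yaw -0.4890473363273852 origin [ 0.5442 -0.1461] res mm [[0.3, 0.7], [0.6, 0.0], [-1.0, -0.7]] yellow in cooker [-45.   15.5]
tool z [-4.e-04  7.e-04 -1.e+00] tool y yaw -0.46152185680230146 tip [ 0.5238 -0.1825  0.2784]
vent [ 0.5154 -0.1024] shift cm [-0.85  8.02]
pin [ 0.5902 -0.1705] shift cm [6.62 1.21]
key [ 0.5632 -0.1233] shift cm [3.92 5.93]
```

All positions agree within 1 mm, and the yellow half's centre is at y 15.5 mm as expected. Now to the vent end.

```bash
python3 -m handwheel '[[-0.4,4,0,-0.03,1],[-0.45,4,0,0,1],[0,0,-4,0,1],[0,0,-2.5,0,1],[0,0,-0.7,0,1],[0,0,0,0,1],[0,0,0,0,1]]'
python3 -m handwheel '[[0,0,-0.3,0,1],[0,0,-0.3,0,1],[0,0,-0.3,0,1],[0,0,0,0,1]]'
```

```text
t: 3.28
tool_pos: [0.5159, -0.1033, 0.3944]
orientation: [2.694, 1.613, 0.003]
force: [1.5, 1.4, -0.8]
opening: 0.0002
gripper_force: 0.0
t: 3.78
tool_pos: [0.5155, -0.1034, 0.3833]
orientation: [-2.695, -1.613, 0.001]
force: [0.8, 0.9, -0.8]
opening: 0.0009
gripper_force: 0.0
```

```bash
python3 -m handwheel '[[0,0,-0.3,0,1],[0,0,-0.3,0,1],[0,0,0,0,1]]'
python3 -m handwheel '[[0,0,-0.2,0,1],[0,0,-0.2,0,1],[0,0,0,0,1]]'
python3 -m handwheel '[[0,0,-0.2,0,1],[0,0,-0.2,0,1],[0,0,0,0,1]]'
```

```text
t: 4.15
tool_pos: [0.5157, -0.1033, 0.378]
orientation: [2.695, 1.614, 0.001]
force: [0.4, 2.6, 2.9]
opening: 0.0003
gripper_force: 1.4
t: 4.53
tool_pos: [0.5157, -0.1033, 0.3738]
orientation: [2.695, 1.614, 0.001]
force: [2.0, 2.3, 1.1]
opening: 0.0004
gripper_force: 0.7
t: 4.9
tool_pos: [0.5154, -0.1035, 0.3692]
orientation: [-2.695, -1.613, 0.001]
force: [0.3, 2.0, -1.1]
opening: 0.001
gripper_force: 0.0
```

```bash
python3 -m handwheel '[[0,0,-0.2,0,1],[0,0,0,0,1],[0,0,0,0,1]]'
python3 -m handwheel '[[0,0,4,0,1],[0,0,2,0,1],[0,0,0,0,1],[0,0,0,0,1]]'
python3 - <<'E'
from h import *
im=read_camera("wrist"); cv2.imwrite("pics/w2.png",im[...,::-1]); o=readout.read_state()["tool_pos"]; print(o,[((np.array(p)-o[:2])*100).round(2) for p in ((.5902,-.1705),(.5632,-.1233))])
E
```

```text
t: 5.28
tool_pos: [0.5155, -0.1035, 0.3687]
orientation: [2.695, 1.613, -0.0]
force: [-2.5, 2.2, 6.8]
opening: 0.0007
gripper_force: 3.7
t: 5.78
tool_pos: [0.5154, -0.1034, 0.4264]
orientation: [-2.695, -1.613, 0.002]
force: [-0.2, 2.0, -0.6]
opening: 0.0007
gripper_force: 0.0
[ 0.51531703 -0.10333919  0.42603713] [array([ 7.49, -6.72]), array([ 4.79, -2.  ])]
```

View pics/w2.png

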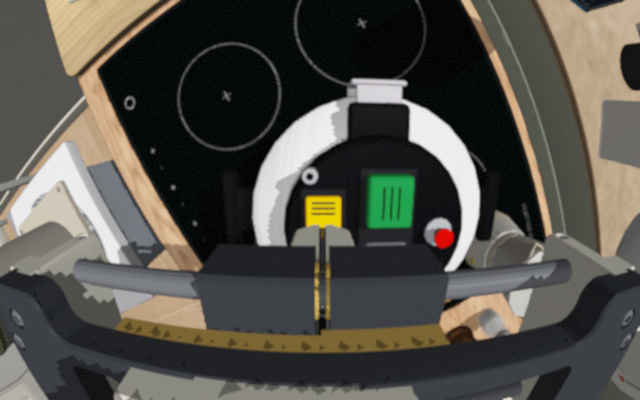

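The stop was firm, with the tip at 0.1827 m, which is the expected 182 mm. The picture shows the yellow end (323,210) lying low and the fingers just behind it, so the vent is open. Next is the pin.

```bash
python3 -m handwheel '[[3.75,-3.35,0,0,1],[3.75,-3.35,0,0,1],[0,0,-2.5,0,1],[0,0,-1.9,0,1],[0,0,0,0,1],[0,0,0,0,1]]'
python3 -m handwheel '[[0,0,-0.3,0,1],[0,0,-0.3,0,1],[0,0,-0.3,0,1],[0,0,0,0,1]]'
python3 -m handwheel '[[0,0,-0.2,0,1],[0,0,-0.2,0,1],[0,0,0,0,1]]'
```

```text
t: 6.58
tool_pos: [0.5904, -0.17, 0.3844]
orientation: [2.695, 1.614, 0.001]
force: [1.0, 2.9, -0.3]
opening: 0.0006
gripper_force: 0.0
t: 7.08
tool_pos: [0.5905, -0.1703, 0.3744]
orientation: [-2.695, -1.613, 0.001]
force: [0.9, 1.8, -0.0]
opening: 0.0002
gripper_force: 0.0
t: 7.45
tool_pos: [0.5907, -0.1704, 0.3708]
orientation: [2.695, 1.613, 0.0]
force: [0.6, 1.4, 0.7]
opening: 0.0003
gripper_force: 0.6
```

```bash
python3 -m handwheel '[[0,0,-0.2,0,1],[0,0,-0.2,0,1],[0,0,-0.2,0,1],[0,0,0,0,1]]'
python3 -m handwheel '[[0,0,-0.2,0,1],[0,0,0,0,1],[0,0,0,0,1]]'
```

```text
t: 7.95
tool_pos: [0.5906, -0.1704, 0.3644]
orientation: [-2.696, -1.614, -0.0]
force: [1.1, 0.5, -0.2]
opening: 0.0008
gripper_force: 0.4
t: 8.32
tool_pos: [0.5906, -0.1704, 0.3643]
orientation: [2.695, 1.613, 0.001]
force: [-4.2, 3.5, 10.8]
opening: 0.0006
gripper_force: 5.6
```

The pin hit its firm stop at 0.178 m, so it is home. Now the green key.

```bash
python3 -m handwheel '[[0,0,3,0,1],[-1.35,2.35,0,0,1],[-1.4,2.35,0,0,1],[0,0,-1.8,0,1],[0,0,0,0,1],[0,0,0,0,1]]'
python3 -m handwheel '[[0,0,-0.3,0,1],[0,0,-0.2,0,1],[0,0,-0.2,0,1],[0,0,0,0,1]]'
python3 -m handwheel '[[0,0,-0.2,0,1],[0,0,-0.2,0,1],[0,0,0,0,1]]'
```

```text
t: 9.07
tool_pos: [0.5632, -0.1239, 0.3743]
orientation: [-2.695, -1.613, 0.001]
force: [0.7, 1.4, -0.5]
opening: 0.0006
gripper_force: 0.0
t: 9.57
tool_pos: [0.5632, -0.1236, 0.368]
orientation: [2.695, 1.613, 0.0]
force: [0.1, -0.3, 2.7]
opening: 0.0007
gripper_force: 1.3
t: 9.95
tool_pos: [0.5629, -0.1232, 0.363]
orientation: [-2.695, -1.613, 0.001]
force: [0.8, 1.9, -1.0]
opening: 0.0006
gripper_force: 0.0
```

```bash
python3 -m handwheel '[[0,0,-0.2,0,1],[0,0,-0.1,0,1],[0,0,0,0,1],[0,0,0,0,1]]'
python3 -m handwheel '[[0,0,4,0,1],[0,0,5,0,1],[-2,-3,0,0,1],[-2,-3,0,0,1],[0,0,0,0,1],[0,0,0,0,1]]'
python3 - <<'E'
from h import *
im=read_camera("wrist"); cv2.imwrite("pics/w3.png",im[...,::-1]); print(readout.read_state()["tool_pos"])
E
```

```text
t: 10.45
tool_pos: [0.5631, -0.1233, 0.3618]
orientation: [2.695, 1.614, 0.001]
force: [-3.5, 3.7, 7.9]
opening: 0.0005
gripper_force: 3.9
t: 11.2
tool_pos: [0.5233, -0.183, 0.4506]
orientation: [-2.695, -1.613, -0.001]
force: [0.8, 2.5, 0.3]
opening: 0.0003
gripper_force: 0.0
[ 0.52348349 -0.18272064  0.45053156]
```

View pics/w3.png

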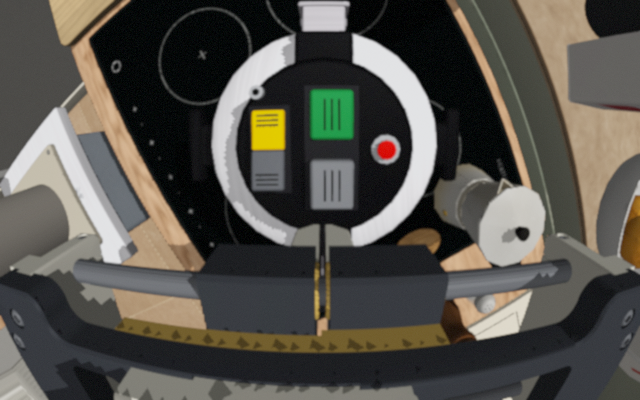

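The green key (332,114) is down and the grey key (332,184) now stands up. The jaw (323,15) has moved outwards, the pin (386,150) is low in its collar and the rocker is over. The hand is clear, so I'll hand in.

```bash
python3 -c "
from plant import job; print(job.close_job())"
```

```text
the job is handed in; nothing more can be done
None
```

The vent rocker is over, the red pin is home and the green key is down; the last picture shows the +y jaw spread (the -y jaw was out of view). The hand is clear and the job was handed in at about 11 s, with no verdict returned.

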